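Microscope camera exposure: lamp, ring light, hold the shutter

ROBOT

A 6-joint arm with a two-finger parallel gripper is mounted at the origin on the work surface. World frame = base frame: x ahead of the robot, y to its left, z up, the work surface at z = 0. Lengths are in mm, angles in rad, forces in N, time in s.
With the tool pointing down it reaches from about 400 to 825 mm from the base axis. Payload 7 kg.
Tool frame: the origin (TCP) lies midway between the tips of the shut fingers; the grasp point (between the pads) lies 19 mm behind it; z points along the fingers, y is the line along which they close (so a half turn about z gives the same grasp; the last joint's range is limited). The gripper opens to 85 mm and grips with 20 to 120 N. Pads are 22 mm wide; open, the fingers measure 114 mm over their backs; the gripper's body (76 mm by 85 mm) begins 54 mm behind the grasp point. The pads swing forward as they close: fully open they stand 13 mm farther back than shut.
Start: joints at [-0.942, 0.359, 0.012, 0, -1.224, -0.288], TCP at [225.586, -636.165, 231.302] pointing down, gripper open.
Joint ranges: [-3.07, 3.07], [-1.43, 2.12], [-1.02, 1.25], [-3.03, 1.67], [-3.05, -0], [-3.03, 3.03]. Speed limits (rad/s): [2.39, 2.39, 3.01, 3.14, 3.14, 3.14].

INTERFACE

Orientations are given as a unit quaternion [w, x, y, z].
In Python, from workcell import env gives the robot as it stands. The module is installed in compiled form; this text tells all that it offers.
- The arm moves only by the shell command python3 -m creep 'ROWS' [OPENING]. ROWS is text: rows parted by semicolons, each of 4 numbers parted by spaces: the shift along the world's x, y, z in mm, then the turn about the world's z in degrees. In form: x y z yaw; .... A call has 1 to 12 rows; each row is the pose to reach, as a shift and turn from the pose commanded when the call began; what a row does not reach only later rows make up. A row lasts 1/12 s, in which the tool goes at most 41.7 mm and 7.16 degrees, less where a joint would pass 70% of its speed; a pose out of reach is approached as far as the arm can. A call with a gripper value outside its range is refused whole. OPENING is the finger opening in mm, from 0 to 85.4, set as the call begins (- or left out, the last holds). The fingers move at their own pace and stop on an object; the grip force is fixed at half the most. Time passes only in rows, so rows that repeat a pose let the fingers close. It gives the time, the measured TCP pose, the force, the opening and the grip force at its end, in the units of the state.
- env.observe(): the state, without advancing time (a new reading comes with each control period).
- env.snapshot(name): name is "scene" or "top"; returns (picture, depth): 480x640x3 uint8, red, green, blue; 480x640 float32, mm along the optical axis (not along the pixel's ray), 0 where there is no reading.
- env.calibration(name): a dict with "camera_matrix" (3x3 intrinsics, pixels), "D" ([k1, k2, p1, p2, k3] as OpenCV has them; the pictures are not rectified), "T" (4x4, takes a point from camera to world coordinates). Camera axes: x right, y up, looking along -z (the intrinsics and any distortion apply to the point x, -y, -z); pixel columns grow to the right and rows downward; lengths in mm; the calibration is good to about 2 mm. A picture is of the moment at which its call begins. calibration takes no time and is no camera call.
- env.hand_in(): hands the job in; it is judged then, once.
The state is a dict: "clock": time; "joint_pos": joint angles; "dq": joint speeds; "tau": joint torques, N m; "tcp_pos": TCP position; "tcp_rot": TCP orientation; "force": force on the tool from outside, world axes, zero at the start; "ft_torque": the same for the moment, N m; "grip_width": finger opening in mm; "grasp_force": force on a finger pad.
Only numpy, scipy, OpenCV 4.12 (cv2) and the standard library are available. Lean on these libraries where they do the work, as an engineer would, in place of code of your own. Each camera call takes 0.05 s, during which the arm holds its last target. There are 200 camera calls.

TASK

Take a long exposure with the microscope camera: press the green rocker on the white lamp supply fully on (the end with the white bar goes down), after that press the blue rocker on the dark ring-light box fully on in the same way, and only then press the white button on the grey hand remote all the way in and finish while still holding it in. Never press the red button, leave the remote lying on the table where it is and do not pick it up, and leave the other things where they stand.

Things in the scene. Friction and masses are not known exactly. Their poses are not given: they have to be found in the camera images.
- lamp_box: white lamp supply box, 110 x 90 x 50 mm, fixed to the table; origin at the centre of its underside, z up. On its top a green rocker, 56 mm long along the box's x and 30 mm wide, hinged across its middle 56 mm above the box's underside; the wing on the box's +x side is the ON end and carries a white bar 9 mm wide across its end
- lamp_rocker (a joint): angle of the green rocker on the lamp supply box: 0 to 0.06 at the start = off (ON wing stands up at 0.42 rad, its end 11 mm above its pressed height), 0.42 = fully on (ON wing level, its top 56 mm above the table). It stays where it is left; pressing the ON wing near its end takes 2 to 3 N, against a hard stop at 0.42
- lamp_press (a point): point on the top face of the green rocker's ON wing, on its centre line, 20 mm from the hinge: the place to press down; it moves with the rocker. The wing ends 8 mm further out
- ring_box: dark metal ring-light box, 110 x 90 x 50 mm, fixed to the table; origin at the centre of its underside, z up. On its top a blue rocker, 56 mm long along the box's x and 30 mm wide, hinged across its middle 56 mm above the box's underside; the wing on the box's +x side is the ON end and carries a white bar 9 mm wide across its end
- ring_rocker (a joint): angle of the blue rocker on the ring-light box: 0 to 0.06 at the start = off (ON wing stands up at 0.42 rad, its end 11 mm above its pressed height), 0.42 = fully on (ON wing level, its top 56 mm above the table). It stays where it is left; pressing the ON wing near its end takes 2 to 3 N, against a hard stop at 0.42
- ring_press (a point): point on the top face of the blue rocker's ON wing, on its centre line, 20 mm from the hinge: the place to press down; it moves with the rocker. The wing ends 8 mm further out
- remote: loose grey hand remote lying flat, 130 (its x) x 56 x 24 mm, 0.25 to 0.5 kg; origin at the centre of its underside, z up. On top two round 24 mm buttons 64 mm apart, each in a round black housing 40 mm wide that stands 12 mm above the remote: the white one 32 mm towards +x, the red one 32 mm towards -x
- shutter (a joint): travel of the white button in m: 0 = out, 0.006 = all the way in; spring return, 4 N when all the way in, then a hard stop
- shutter_top (a point): centre of the top face of the white button, 46 mm above the remote's underside when out; it moves with the button
- erase (a joint): travel of the red button in m, same kind; must not be pressed
- erase_top (a point): centre of the top face of the red button
- wash_bottle: clear squeeze bottle with green nozzle, 52 mm wide, 104 mm tall; bystander, loose, origin under its centre
- jar: small amber jar with black lid, 52 mm wide, 60 mm tall; bystander, loose, origin under its centre
- mug: blue mug, 76 mm wide, 90 mm tall; bystander, loose, origin under its centre
- steel_tray: shallow steel tray 80 x 180 x 22 mm; bystander, loose, origin under its middle
- screwdriver: screwdriver with red handle, 160 mm long, lying; bystander, loose, origin under its middle
- dish: white dish, 80 mm wide, 18 mm tall; bystander, loose, origin under its centre
Not all that is in view belongs to the job. What is shaped like the remote but orange is not meant.

How it is judged (in metres and radians):
On the way, in this order (a step that is already met when the one before it is completed fails the run):
1. the green rocker is fully on (value of joint lamp_rocker above 0.36 rad), for 0.1 s.
2. then the blue rocker is fully on (value of joint ring_rocker above 0.36 rad), for 0.1 s.
3. then the white button is held in by the fingers (value of joint shutter above 0.0045 m and contact force between the fingers and shutter above 1 N), for 0.2 s.
At the end, for the whole second after the job is handed in: Both rockers fully on (above 0.36 of 0.42 rad); the white button held in by the fingers (more than 4.5 of 6 mm, more than 1 N) through the last second; the red button out (under 2 mm); the remote at rest, flat on the table (within 6 mm and 0.1 rad), within 40 mm of where it was (all of step 3 and value of joint each of lamp_rocker, ring_rocker above 0.36 rad and value of joint erase below 0.002 m and height (world z) of remote below 0.006 m and angle between remote's own z axis and vertical below 0.1 rad and linear speed of remote below 0.02 m/s and distance of remote from where it was at the start of the episode below 0.04 m); the arm keeps its last pose, push and grip.
It fails at once if the blue rocker is switched while the green one is off (value of joint ring_rocker above 0.2 rad and value of joint lamp_rocker below 0.3 rad).
It fails at once if the white button is pressed before both rockers are on (value of joint shutter above 0.003 m and value of joint any of lamp_rocker, ring_rocker below 0.3 rad).
It fails at once if the red button is pressed (value of joint erase above 0.003 m).
It fails at once if the remote is lifted, tipped or shoved away (over 15 mm up, 0.25 rad or 40 mm) (height (world z) of remote above 0.015 m or angle between remote's own z axis and vertical above 0.25 rad or distance of remote from where it was at the start of the episode above 0.04 m).
It fails at once if a bystander is moved more than 30 mm (distance of any of wash_bottle, jar, mug, steel_tray, screwdriver, dish from where it was at the start of the episode above 0.03 m).
It also fails if it takes over 51 s, if anything falls off the work surface, if the arm or the gripper's body presses on something with over 40 N, if the wrist force passes 120 N, or if a joint passes its speed limit or range.

## Working session

There is one attempt and no reset: what is moved stays moved. The work goes in short steps, Python scripts to look and compute and a shell command to move; the robot and the scene stay as the last step left them, time stands still between calls to the robot, and variables do not carry over. Pictures are saved under pics/ and viewed, at most 10 in all, crops included, and the job is handed in when it is done.

```bash
mkdir -p pics
cat > h.py <<'E'
import numpy as np, cv2
from workcell import env
def snap(n):
    p,d=env.snapshot(n); return p,d,env.calibration(n)
def world(cal,uv,d=None,z=None):
    """pixels to world: with depth (mm along axis) or onto plane z"""
    uv=np.asarray(uv,float).reshape(-1,1,2)
    n=cv2.undistortPoints(uv,np.array(cal["camera_matrix"]),np.array(cal["D"])).reshape(-1,2)
    r=np.c_[n[:,0],-n[:,1],-np.ones(len(n))]
    T=np.array(cal["T"]); R=r@T[:3,:3].T; o=T[:3,3]
    s=np.asarray(d,float) if d is not None else (z-o[2])/R[:,2]
    return o+R*np.reshape(s,(-1,1))
E
python3 - <<'E'
from h import *
for n in("scene","top"):
    p,d,c=snap(n); cv2.imwrite(f"pics/{n}0.png",p[:,:,::-1]); np.savez(f"{n}0.npz",p=p,d=d)
    print(n,np.array(c["T"]).round(2).tolist(),np.round(c["D"],3))
print(env.observe())
E
```

```text
scene [[0.86, -0.41, 0.32, 816.59], [0.51, 0.67, -0.54, -566.2], [0.01, 0.62, 0.78, 905.24], [0.0, 0.0, 0.0, 1.0]] [-0.085  0.     0.     0.     0.   ]
top [[-0.0, 0.99, -0.16, 211.82], [-1.0, -0.0, -0.0, -24.0], [-0.0, 0.16, 0.99, 1626.0], [0.0, 0.0, 0.0, 1.0]] [0.056 0.    0.    0.    0.   ]
{'clock': 0.1, 'joint_pos': array([-9.41863194e-01,  3.59384999e-01,  1.11585070e-02, -2.76617835e-04,
       -1.22411321e+00, -2.88070893e-01]), 'dq': array([-1.06167863e-03, -4.22460682e-03,  3.25450204e-03,  1.05969948e-03,
       -5.59161429e-04, -3.70487737e-06]), 'tau': array([-2.20652728e-03, -5.84767234e+01,  2.94109672e+01,  6.95455894e+00,
       -3.16996659e-03,  1.16501305e-06]), 'tcp_pos': array([ 225.45711491, -635.78317666,  230.42152171]), 'tcp_rot': array([-2.24941437e-04, -1.69560773e-01,  9.85519422e-01,  7.49544995e-04]), 'force': array([-0.55364883,  0.23611518, -0.44683206]), 'ft_torque': array([0.02036137, 0.0185989 , 0.03620654]), 'grasp_force': 0.0, 'grip_width': 85.60014904615545}
```

View pics/top0.png

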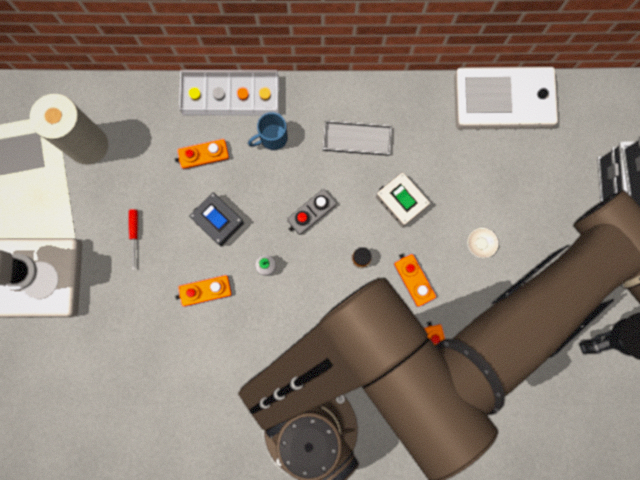

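View pics/scene0.png

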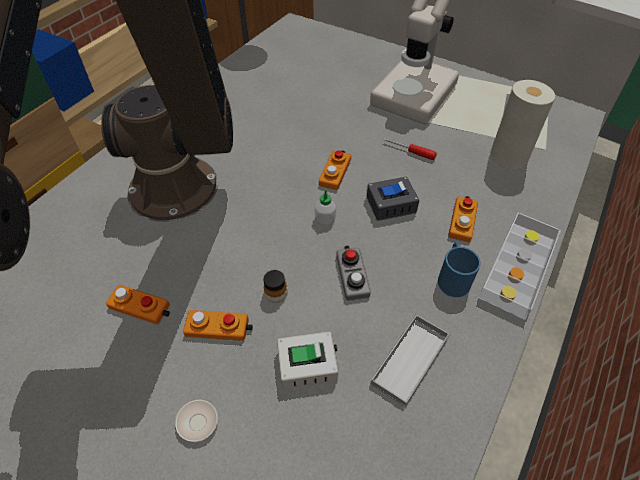

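The top view shows the lamp box at (404,199), the ring box at (217,218), and the grey remote with red at (302,217) and white at (321,202). I'll measure these next.

Run:
```python
from h import *
out=[]
rois={"top":{"lamp":(370,165,70,70),"ring":(182,183,70,70),"rem":(280,180,65,60)},
"scene":{"lamp":(265,320,85,75),"ring":(360,168,65,60),"rem":(325,235,55,70)}}
for n in rois:
    z=np.load(f"{n}0.npz"); p,d=z["p"],z["d"]; c=env.calibration(n)
    hsv=cv2.cvtColor(p,cv2.COLOR_RGB2HSV)
    for k,(x,y,w,h) in rois[n].items():
        m0=np.zeros(p.shape[:2],bool); m0[y:y+h,x:x+w]=1
        H,S,V=hsv[...,0],hsv[...,1],hsv[...,2]
        ms={"lamp":{"rock":(H>40)&(H<85)&(S>120)&(V>60)},"ring":{"rock":(H>100)&(H<125)&(S>150)&(V>80)},"rem":{"red":((H<8)|(H>172))&(S>150)&(V>90),"white":(S<40)&(V>190)}}[k]
        if k!="rem": ms["bar"]=(S<50)&(V>170)&(cv2.dilate(ms["rock"].astype(np.uint8),np.ones((9,9)))>0)
        for a,m in ms.items():
            m=(m&m0).astype(np.uint8)
            q,lab,st,ce=cv2.connectedComponentsWithStats(m)
            if q<2: print(n,k,a,"none");continue
            i=1+st[1:,4].argmax(); b=lab==i; vv,uu=np.nonzero(b&(d>0))
            P=world(c,np.c_[uu,vv],d=d[vv,uu])
            print(n,k,a,"px",ce[i].round(1),"A",st[i,4],"depth-med",np.median(P,0).round(1),"mean",P.mean(0).round(1),"plane",world(c,ce[i],z={"rock":59,"bar":64,"red":46,"white":46}[a])[0].round(1))
        # box top via depth
        vv,uu=np.nonzero(m0&(d>0)); P=world(c,np.c_[uu,vv],d=d[vv,uu])
        s=P[(P[:,2]>(40 if k!="rem" else 15))]
        r=cv2.minAreaRect(s[:,:2].astype(np.float32)); print(n,k,"rect",np.round(r[0],1),np.round(r[1],1),round(r[2],1),"maxz",s[:,2].max().round(1),"table",np.median(P[P[:,2]<12,2]).round(1))
        out.append(cv2.resize(p[y:y+h,x:x+w],(260,260),interpolation=cv2.INTER_CUBIC))
cv2.imwrite("pics/c0.png",np.vstack([np.hstack(out[:3]),np.hstack(out[3:])])[:,:,::-1])
```

```text
top lamp rock px [405.2 199.4] A 216 depth-med [ 576.9 -244.7   57.3] mean [ 577.1 -244.8   57.3] plane [ 576.7 -244.5   59. ]
top lamp bar px [405.7 199.7] A 274 depth-med [ 577.3 -248.2   51.2] mean [ 577.3 -246.6   52.8] plane [ 574.7 -245.    64. ]
top lamp rect [ 583.3 -239.7] [110.3  92.9] 39.5 maxz 75.1 table 0.8
top ring rock px [216.5 218.5] A 228 depth-med [528.3 240.7  57.5] mean [528.2 240.6  57.5] plane [527.9 240.3  59. ]
top ring bar px [207.9 210.1] A 40 depth-med [548.6 261.6  65.9] mean [548.5 261.6  65.8] plane [548.9 261.9  64. ]
top ring rect [531.9 244.2] [111.6  90. ] 46.3 maxz 74.1 table 0.7
top rem red px [301.6 216.7] A 85 depth-med [534.5  21.8  45. ] mean [534.9  22.7  44.4] plane [534.6  22.6  46. ]
top rem white px [320.5 201.1] A 58 depth-med [576.1 -26.4  46.8] mean [575.7 -26.4  46.1] plane [575.8 -26.4  46. ]
top rem rect [551.5   2.4] [ 57.2 142.9] 40.4 maxz 55.6 table 0.7
scene lamp rock px [303.1 353.4] A 339 depth-med [ 577.6 -243.5   55.7] mean [ 577.7 -243.5   56. ] plane [ 578.6 -244.7   59. ]
scene lamp bar px [305.5 346.6] A 166 depth-med [ 571.7 -225.7   50. ] mean [ 573.3 -228.2   54. ] plane [ 576.3 -232.2   64. ]
scene lamp rect [ 583.1 -239. ] [110.6  92.6] 39.6 maxz 68.2 table -1.3
scene ring rock px [391.1 189.7] A 171 depth-med [528.3 242.2  55.8] mean [527.8 241.8  56.1] plane [528.8 239.   59. ]
scene ring bar px [401.3 185.6] A 27 depth-med [546.3 261.5  63. ] mean [545.7 261.8  62.9] plane [546.1 260.8  64. ]
scene ring rect [530.9 245.2] [111.1  94.7] 45.5 maxz 66.8 table -1.7
scene rem red px [350.5 253.4] A 69 depth-med [533.8  23.7  43.5] mean [533.9  23.6  43.1] plane [534.9  21.6  46. ]
scene rem white px [355.8 276. ] A 20 depth-med [572.7 -24.7  43.6] mean [574.  -25.   43.8] plane [574.7 -26.4  46. ]
scene rem rect [552.6   2.7] [ 56.6 142.1] 40.3 maxz 47.5 table -1.9
```

View pics/c0.png

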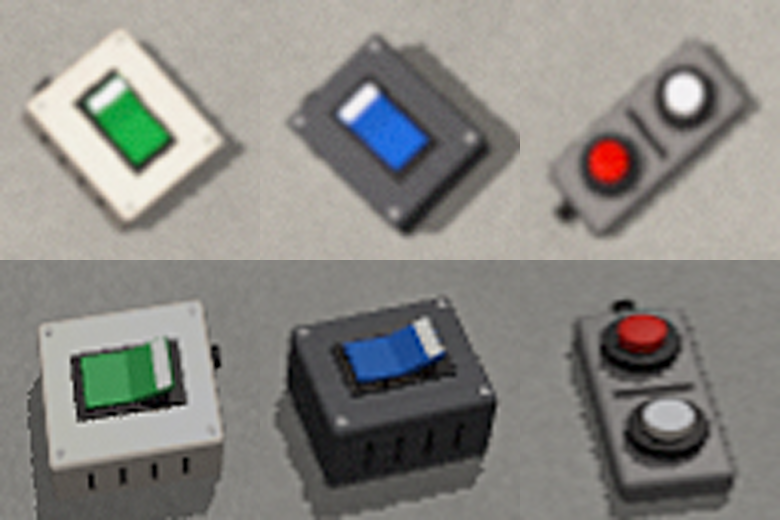

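The white bars are at the +x+y ends of both rockers, and the button spacing of 63.6 mm matches the stated 64. The lamp press point is about (597,-228), the ring press point about (545,258) and the white button (575,-26). I'll move to the lamp with the fingers shut.

```bash
python3 -m creep '27 30 0 0; 54 60 0 2; 81 90 0 4; 108 120 0 6; 135 150 0 8; 162 180 0 10; 189 210 0 12; 216 240 0 14; 243 270 0 16; 270 300 0 18; 297 330 0 20; 324 360 0 20' 0 && python3 -m creep '24 24 -15 0; 47 48 -30 0; 47 48 -70 0; 47 48 -110 0; 47 48 -130 0; 47 48 -140 0; 47 48 -140 0; 47 48 -140 0; 47 48 -140 0'
```

```text
clock: 1.1
tcp_pos: [550.4, -274.3, 231.2]
tcp_rot: [-0.0, -0.339, 0.941, 0.0]
force: [0.2, -1.3, -0.2]
grip_width: -0.2
grasp_force: 0.0
clock: 1.85
tcp_pos: [597.9, -228.6, 93.3]
tcp_rot: [0.001, -0.338, 0.941, -0.001]
force: [0.1, 0.5, 0.9]
grip_width: -0.2
grasp_force: 0.0
```

```bash
python3 -m creep '0 0 -12 0; 0 0 -20 0; 0 0 -24 0; 0 0 -27 0; 0 0 -30 0; 0 0 -32 0; 0 0 -34 0; 0 0 -35 0; 0 0 -36 0; 0 0 -37 0; 0 0 -37 0; 0 0 -37 0'
```

```text
clock: 2.85
tcp_pos: [597.1, -228.3, 55.9]
tcp_rot: [0.001, -0.338, 0.941, -0.0]
force: [-1.1, 2.6, 11.3]
grip_width: 0.2
grasp_force: 6.1
```

```bash
python3 -m creep '0 0 20 0; 0 0 60 0; 0 0 100 0; -4 40 100 1; -8 80 100 2; -12 120 100 3; -16 160 100 4; -20 200 100 5; -24 240 100 6; -28 280 100 6; -32 320 100 6; -36 360 100 6' && python3 -m creep '-4 40 0 0; -8 80 0 0; -12 120 0 0; -16 126 0 0; -16 126 -30 0; -16 126 -55 0; -16 126 -60 0; -16 126 -60 0; -16 126 -60 0'
python3 - <<'E'
from h import *
p,d,c=snap("top"); a=p[165:235,370:440]; b=p[183:253,182:252]
p2,_,_=snap("scene"); e=p2[320:395,265:350]; f=p2[150:250,340:440]
cv2.imwrite("pics/c1.png",np.vstack([np.hstack([cv2.resize(x,(280,280)) for x in (a,b)]),np.hstack([cv2.resize(x,(280,280)) for x in (e,f)])])[:,:,::-1])
E
```

```text
clock: 3.85
tcp_pos: [559.6, 133.3, 154.2]
tcp_rot: [-0.0, -0.387, 0.922, -0.0]
force: [1.3, 0.2, -0.1]
grip_width: -0.2
grasp_force: 0.0
clock: 4.6
tcp_pos: [545.0, 257.6, 94.9]
tcp_rot: [-0.0, -0.387, 0.922, -0.0]
force: [-0.6, 0.3, 0.1]
grip_width: -0.3
grasp_force: 0.0
```

View pics/c1.png

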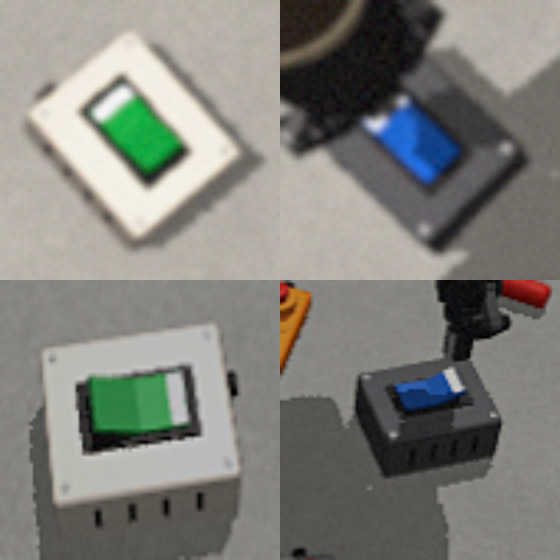

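The green rocker now lies with its bar end level and its off wing raised, so it is on. The finger stands above the blue ON wing, ready to press.

```bash
python3 -m creep '0 0 -15 0; 0 0 -23 0; 0 0 -27 0; 0 0 -30 0; 0 0 -33 0; 0 0 -35 0; 0 0 -37 0; 0 0 -38 0; 0 0 -39 0; 0 0 -40 0; 0 0 -40 0; 0 0 -40 0'
```

```text
clock: 5.7
tcp_pos: [545.1, 258.2, 55.9]
tcp_rot: [0.001, -0.387, 0.922, 0.0]
force: [-2.7, 0.6, 12.5]
grip_width: 0.2
grasp_force: 6.4
```

```bash
python3 -m creep '0 0 20 0; 0 0 60 0; 0 0 100 0; 4 -40 100 0; 8 -80 100 0; 12 -120 100 0; 17 -160 100 0; 21 -200 100 0; 26 -240 100 0; 31 -280 100 0; 31 -284 100 0; 31 -284 100 0' && python3 -m creep '0 0 -35 0; 0 0 -65 0; 0 0 -85 0; 0 0 -90 0; 0 0 -90 0; 0 0 -90 0; 0 0 -90 0'
python3 - <<'E'
from h import *
p,d,c=snap("top"); b=p[183:253,182:252];a=p[175:245,275:345]
p2,_,_=snap("scene"); e=p2[235:305,320:390]; f=p2[160:240,350:430]
cv2.imwrite("pics/c2.png",np.vstack([np.hstack([cv2.resize(x,(280,280)) for x in (a,b)]),np.hstack([cv2.resize(x,(280,280)) for x in (e,f)])])[:,:,::-1])
hsv=cv2.cvtColor(p2,cv2.COLOR_RGB2HSV)[235:305,325:380]
m=((hsv[...,0]<8)|(hsv[...,0]>172))&(hsv[...,1]>150)&(hsv[...,2]>90);v,u=np.nonzero(m);print(u.mean()+325,v.mean()+235,m.sum())
print(env.observe()["tcp_pos"])
E
```

```text
clock: 6.7
tcp_pos: [574.7, -28.8, 153.7]
tcp_rot: [-0.001, -0.385, 0.923, 0.0]
force: [0.5, 0.8, -0.5]
grip_width: -0.1
grasp_force: 0.0
clock: 7.28
tcp_pos: [576.7, -25.4, 65.8]
tcp_rot: [0.001, -0.387, 0.922, -0.0]
force: [0.3, 0.3, 0.7]
grip_width: 0.1
grasp_force: 0.0
348.60526315789474 253.78947368421052 38
[576.53912657 -25.67886766  65.8414999 ]
```

View pics/c2.png

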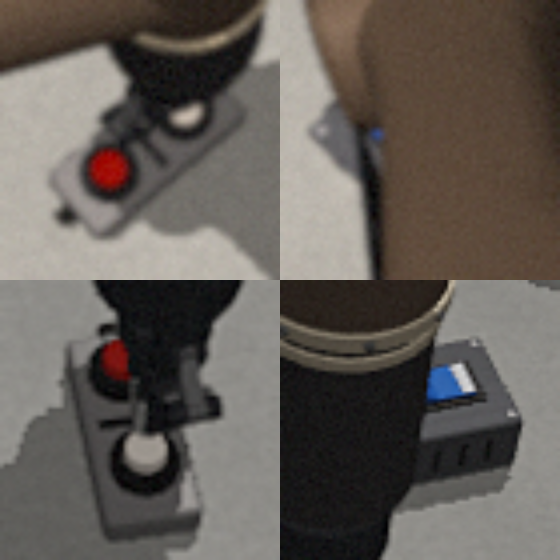

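The bar end of the blue rocker is level, so it is on. The fingertip hovers over the white button, clear of the red one.

```bash
python3 -m creep '0 0 -8 0; 0 0 -14 0; 0 0 -17 0; 0 0 -19 0; 0 0 -21 0; 0 0 -23 0; 0 0 -24 0; 0 0 -25 0; 0 0 -26 0; 0 0 -26 0; 0 0 -26 0; 0 0 -26 0'
```

```text
clock: 8.38
tcp_pos: [575.3, -26.3, 39.8]
tcp_rot: [-0.0, -0.387, 0.922, -0.0]
force: [-7.9, 1.1, 17.7]
grip_width: 0.0
grasp_force: 8.6
```

```bash
python3 -m creep '0 0 0 0; 0 0 0 0; 0 0 0 0; 0 0 0 0; 0 0 0 0; 0 0 0 0'
python3 - <<'E'
from h import *
p,_,_=snap("top"); q,_,_=snap("scene")
for r,(x,y,w,h) in((p,(280,180,65,60)),(q,(325,235,55,70))):
    s=cv2.cvtColor(r,cv2.COLOR_RGB2HSV)[y:y+h,x:x+w]
    m=((s[...,0]<8)|(s[...,0]>172))&(s[...,1]>150)&(s[...,2]>90);v,u=np.nonzero(m);print(u.mean()+x,v.mean()+y,m.sum())
cv2.imwrite("pics/c3.png",np.hstack([cv2.resize(x,(350,350)) for x in (p[175:245,275:345],q[235:305,320:390])])[:,:,::-1])
print(env.observe()["force"],env.observe()["tcp_pos"])
E
```

```text
clock: 8.88
tcp_pos: [575.3, -26.3, 39.8]
tcp_rot: [-0.0, -0.387, 0.922, -0.0]
force: [-8.2, 1.3, 16.9]
grip_width: 0.1
grasp_force: 8.6
301.7826086956522 216.8985507246377 69
346.54545454545456 254.27272727272728 11
[-8.53693407  0.65808106 16.95151775] [575.28660098 -26.33622497  39.80694269]
```

View pics/c3.png

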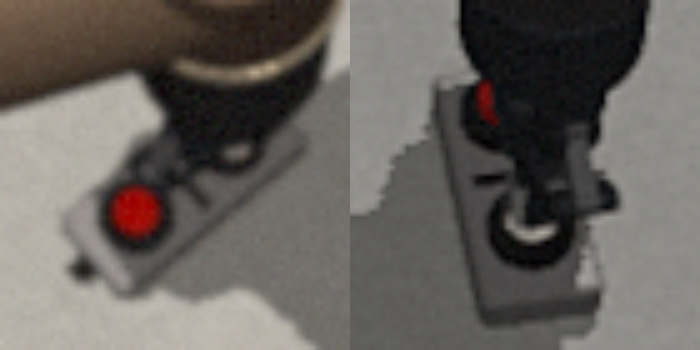

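The white button is held in at 17 N, with the tip at z = 39.8 mm where a fully pressed button should be 40. The red button hasn't moved: it is at (301.8,216.9) now and was at (301.6,216.7).

```bash
python3 -c "
from workcell import env
print(env.hand_in())"
```

```text
the job is handed in; nothing more can be done
None
```

I handed the job in at about 9 s with the green rocker on, then the blue one, and the white button held fully in at 17 N. The red button was not pressed and the remote had not moved in the last pictures; the judge's verdict was not shown.

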